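Stand a plate in a spring clamp and hold the clamp shut

TASK

Stand the drilled metal plate upright on one of its short edges in the slot of the spring clamp, in the middle of the fence and with a broad face towards the fence, and let go of it. Then press the clamp's sprung handle down until the handle is level and keep it there, so that the pad pins the plate flat against the fence for deburring. Finish while still holding the handle level; leave the tin, the wrench and the roll of tape alone.

Things in the scene. Friction and masses are not known exactly. Their poses are not given: they have to be found in the camera images.
- plate: Loose end plate of bare aluminium, 48 x 80 x 12 mm, about 0.12 kg, with a round bore in the middle and four small holes at the corners, lying flat on the worktop. Origin: centre of the broad face that lies down at the start. Own x runs along its 48 mm width, y along its 80 mm length, z through its 12 mm thickness.
- plate_mid (a point): Middle of the plate's volume, 6 mm along the plate's z from its origin; axes as the plate's. 6 mm above the worktop at the start.
- fixture: Grey spring clamp screwed to the worktop. Axes: z up, y from the fence to the handle. Origin on the worktop under the pinned plate's middle. In mm: base x -35..35, y -42..70, top z 12; bolt heads to z 17 at x +-24, y -26 and 56. Fence: 34 wide in x, y -16..-6, z 12..50, behind it a 12 wide rib to y -30, z 34. Two cheeks (x -14..14, y 16..42, to z 76) carry the lever.
- slot (a point): Point on the slot floor (fixture x 0, y 0, z 12 mm): middle of the foot of a plate pinned against the fence. Axes as the fixture's. The slot runs along x, open at its ends, 18 mm wide from the fence (y -6) to a low lip (34 mm wide in x, y 12..16, 4 mm high).
- lever (a joint): Swing of the sprung lever, rad: 0 up at rest, 0.60 handle level, 0.80 stop. Pivot along the fixture's x at y 28, z 68 mm. The handle reaches to +y; pressed down, the pad under the pivot swings to the fence; let go, it springs back. At rest the pad is 23 mm from the fence; it meets the pinned plate at about 0.4. Push on the handle: 2 N at first, about 10 N at level.
- handle_top (a point): Middle of the top of the rubber paddle at the handle's end, where to press: 32 mm wide in x, 40 mm long, 12 mm thick. 84 mm from the pivot along the handle, 12 mm above its centre line: fixture y 112, z 80 mm when level; y 91, z 125 mm at rest. z is the paddle's upward normal.
- pad (a joint): How far the pad's own spring (about 2 N per mm) is pushed in, m: 0 = free; about 0.006 with the plate pinned and the handle level; 0.014 = stop.
- toggle_clamp: Bystander, fixed to the worktop: small toggle clamp with an upright red handle, about 42 x 96 mm and 128 mm high, origin under it. Not used here; keep the gripper clear of it.
- tin: Bystander: open round tin, 73 mm wide, 42 mm high; origin under its centre.
- wrench: Bystander: steel combination wrench lying flat, 162 x 30 x 7 mm, length along own x; origin under the centre.
- tape: Bystander: roll of masking tape, 68 mm wide, 24 mm high; origin under its centre.
Mind the look-alikes: they are no part of the job. Several things look just like the plate: the one meant starts farthest to the robot's right.

How it is judged (in metres and radians):
On the way:
1. the plate stands on a short edge in the slot, let go of, with the handle still up (x of plate_mid in the frame of fixture between -0.012 and 0.012 m and z of plate_mid in the frame of fixture between 0.047 and 0.056 m and y of plate_mid in the frame of fixture between -0.005 and 0.009 m and angle between the y axis of plate_mid and the z axis of fixture, either way round below 0.3 rad and angle between the z axis of plate_mid and the y axis of fixture, either way round below 0.3 rad and contact force between the fingers and plate below 0.1 N and value of joint lever below 0.15 rad), for 0.3 s.
At the end, for the whole second after the job is handed in: Handle held down by the robot within 0.08 rad of level; pad spring pushed in over 3 mm; plate untouched by the robot, on a short edge on the slot floor, flat on the fence (4 deg, 2 mm), within 12 mm of the fence's middle (x of plate_mid in the frame of fixture between -0.012 and 0.012 m and z of plate_mid in the frame of fixture between 0.047 and 0.056 m and y of plate_mid in the frame of fixture between -0.002 and 0.002 m and angle between the y axis of plate_mid and the z axis of fixture, either way round below 0.07 rad and angle between the z axis of plate_mid and the y axis of fixture, either way round below 0.07 rad and contact force between each of the arm, the fingers and plate below 0.1 N and value of joint lever between 0.52 and 0.68 rad and value of joint pad above 0.003 m and contact force between the fingers and fixture above 2 N and linear speed of plate below 0.02 m/s); the arm keeps its last pose, push and grip.
It fails at once if the tin is moved (over 30 mm) (distance of tin from where it was at the start of the episode above 0.03 m).
It fails at once if the wrench is moved (over 30 mm) (distance of wrench from where it was at the start of the episode above 0.03 m).
It fails at once if the tape is moved (over 30 mm) (distance of tape from where it was at the start of the episode above 0.03 m).
It also fails if it takes over 48 s, if anything falls off the work surface, if the arm or the gripper's body presses on something with over 40 N, if the wrist force passes 120 N, or if a joint passes its speed limit or range.

ROBOT

A 7-joint arm with a two-finger parallel gripper is mounted at the origin on a cart in front of the work surface, level with it; the furniture and walls round the work are solid. World frame = base frame: x ahead of the robot, y to its left, z up, the work surface at z = 0. Lengths are in mm, angles in rad, forces in N, time in s.
With the tool pointing down it reaches from about 350 to 900 mm from the base axis. Payload 7.2 kg.
Tool frame: the origin (TCP) lies between the finger pads; the fingertips stand 8 mm ahead of it and the grasp point (between the pads) lies 11 mm behind it; z points along the fingers, y is the line along which they close (so a half turn about z gives the same grasp; the last joint's range is limited). The gripper opens to 85 mm and grips with 20 to 120 N. Pads are 22 mm wide; open, the fingers measure 114 mm over their backs; the gripper's body (76 mm by 85 mm) begins 54 mm behind the grasp point. The pads swing forward as they close: fully open they stand 13 mm farther back than shut.
Start: joints at [1.04, 0.411, -0.013, 1.596, 0.006, 1.134, -0.082], TCP at [279.024, -559.262, 239.297] pointing down, gripper open.
Joint ranges: [-2.95, 2.95], [-0.29, 1.99], [-1.47, 1.44], [0.14, 2.54], [-1.03, 4.17], [0.13, 1.85], [-2.86, 2.86]. Speed limits (rad/s): [2.39, 2.39, 3.01, 3.01, 3.14, 3.14, 3.14].

INTERFACE

Orientations are given as a unit quaternion [x, y, z, w].
In Python, from rig import ctrl gives the robot as it stands.
- The arm moves only by the tool arm_command, never from a script. Its argument "motion" is text: rows parted by semicolons, each of 6 numbers parted by spaces: the shift along the tool's x, y, z each as a share of 0.1 m, from -1 to 1, then the turn, a rotation vector about the tool's x, y, z each as a share of 60 degrees, from -1 to 1. A call has 1 to 12 rows; each row is the pose to reach, as a shift and turn from the pose commanded when the call began, along the tool's axes at that moment; what a row does not reach only later rows make up. A row lasts 1/8 s, in which the tool goes at most 62.5 mm and 10.7 degrees, less where a joint would pass 70% of its speed; a pose out of reach is approached as far as the arm can. A call with a number of a shift or a turn outside -1 to 1 is refused whole. A call with a gripper value outside its range is refused whole. "grip" is the closure, from -1 (fully open) to 1 (shut), set as the call begins (left out, the last holds). The fingers move at their own pace and stop on an object; the grip force is fixed at half the most. Time passes only in rows, so rows that repeat a pose let the fingers close. It gives the time, the measured TCP pose, the force, the opening and the grip force at its end, in the units of the state.
- ctrl.observe(): the state, without advancing time (a new reading comes with each control period).
- ctrl.read_camera(name): name is "scene" or "top"; returns the picture (384x512x3 uint8, red, green, blue); there is no depth.
- ctrl.calibration(name): a dict with "fx", "fy", "cx", "cy" (pixels), "rvec" (rotation vector, rad) and "tvec" (3), from world to camera coordinates, as OpenCV has them. Camera axes: x right, y down, z forward; pixel columns grow to the right and rows downward; lengths in mm; the calibration is good to about 2 mm. A picture is of the moment at which its call begins. calibration takes no time and is no camera call.
- ctrl.finish_job(): hands the job in; it is judged then, once.
The state is a dict: "clock": time; "qpos": joint angles; "joint_vel": joint speeds; "effort": joint torques, N m; "tcp_pos": TCP position; "eef_rot": TCP orientation; "ft_force": force on the tool from outside, world axes, zero at the start; "wrist_torque": the same for the moment, N m; "width": finger opening in mm; "finger_force": force on a finger pad.
Only numpy, scipy, OpenCV 4.12 (cv2) and the standard library are available. Lean on these libraries where they do the work, as an engineer would, in place of code of your own. Each camera call takes 0.05 s, during which the arm holds its last target. There are 200 camera calls.

## Working session

There is one attempt and no reset: what is moved stays moved. The work goes in short steps, Python scripts to look and compute and a tool call to move; the robot and the scene stay as the last step left them, time stands still between calls to the robot, and variables do not carry over. Pictures are saved under pics/ and viewed, at most 10 in all, crops included, and the job is handed in when it is done.

Besides the shell and the picture viewer there is one more tool, called in YAML: its name, and indented under it one key for each argument. arm_command: Moves the arm, as the interface text tells. Shift numbers are shares of 0.1 m and turn numbers shares of 60 degrees, none past 1 either way. Its arguments: {"type":"object","properties":{"motion":{"type":"string"},"grip":{"type":"number"}},"required":["motion"]}

```bash
mkdir -p pics; ls; python3 - <<'E'
from rig import ctrl
import cv2
for n in("scene","top"):
    im=ctrl.read_camera(n); cv2.imwrite(f"pics/{n}0.png",im[:,:,::-1]); print(n,ctrl.calibration(n))
s=ctrl.observe(); print({k:s[k] for k in("clock","tcp_pos","eef_rot","width","ft_force")})
E
```

```text
pics
scene {'fx': 496.10887599658133, 'fy': 496.10887599658133, 'cx': 253.11271494927996, 'cy': 202.45934207369257, 'rvec': array([ 0.95723748, -2.46896011,  1.09810617]), 'tvec': array([354.47534897, 342.34536639, 976.15271368])}
top {'fx': 432.0127037263702, 'fy': 432.0127037263702, 'cx': 250.45824091870207, 'cy': 194.8893675400841, 'rvec': array([ 2.12227723, -2.12437039,  0.15608096]), 'tvec': array([-44.12288828, 532.56768745, 962.92992586])}
{'clock': 0.1, 'tcp_pos': array([ 278.81452204, -558.89329982,  238.51993265]), 'eef_rot': array([ 9.73342381e-01,  2.29355789e-01, -2.15374671e-04, -6.96800474e-04]), 'width': 85.05908401678884, 'ft_force': array([0.56908067, 0.20818872, 0.3942748 ])}
```

View pics/scene0.png

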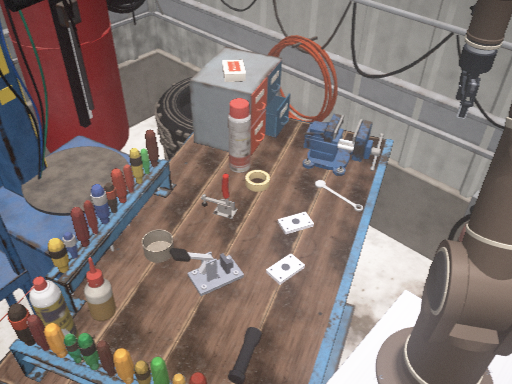

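View pics/top0.png

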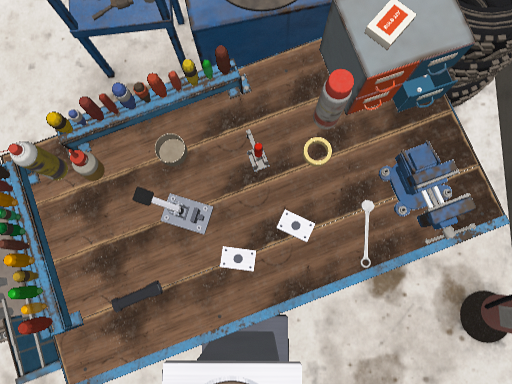

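The top view shows two plates; image right is the robot's right, so the one meant is at about (296,226). The fixture's base is at (187,213), with the paddle at (144,196). In the scene view, the plate is at about (296,223) and the fixture at (216,270).

```bash
cat > h.py <<'E'
import numpy as np,cv2
from rig import ctrl
C={n:ctrl.calibration(n) for n in("scene","top")}
def KRt(n):
    c=C[n];return np.array([[c['fx'],0,c['cx']],[0,c['fy'],c['cy']],[0,0,1]]),cv2.Rodrigues(c['rvec'])[0],np.array(c['tvec'])
def ray(n,p,z):
    K,R,t=KRt(n);d=R.T@np.linalg.inv(K)@np.array([p[0],p[1],1.]);o=-R.T@t
    return o+d*(z-o[2])/d[2]
def proj(n,P):
    c=C[n];K,R,t=KRt(n);return cv2.projectPoints(np.array(P,float).reshape(-1,3),c['rvec'],c['tvec'],K,None)[0].reshape(-1,2)
def tri(ps,pt):
    P=[KRt(n)[0]@np.c_[KRt(n)[1],KRt(n)[2]] for n in("scene","top")]
    X=cv2.triangulatePoints(P[0],P[1],np.array(ps,float).reshape(2,1),np.array(pt,float).reshape(2,1));return (X[:3]/X[3]).ravel()
E
python3 - <<'E'
from h import *
cen={}
for n,box in(("top",(270,200,325,250)),("scene",(265,200,325,240))):
    im=cv2.imread(f"pics/{n}0.png");x0,y0,x1,y1=box
    m=np.zeros(im.shape[:2],np.uint8); m[y0:y1,x0:x1]=((im.min(2)>165)[y0:y1,x0:x1])*255
    m=cv2.morphologyEx(m,cv2.MORPH_CLOSE,np.ones((9,9)))
    c=max(cv2.findContours(m,0,2)[0],key=cv2.contourArea)
    r=cv2.minAreaRect(c);q=cv2.boxPoints(r);print(n,r,q.tolist())
    cen[n]=np.array(r[0])
    if n=="top":
        W=np.array([ray(n,p,12) for p in c[:,0]]);rr=cv2.minAreaRect(W[:,:2].astype(np.float32));print("world",rr,cv2.boxPoints(rr).tolist())
    else:
        W=np.array([ray(n,p,12) for p in c[:,0]]);rr=cv2.minAreaRect(W[:,:2].astype(np.float32));print("world",rr)
    M=cv2.moments(c);cen[n]=np.array([M['m10'],M['m01']])/M['m00']
print(tri(cen["scene"],cen["top"]))
a=cv2.resize(cv2.imread("pics/top0.png")[170:250,125:225],None,fx=8,fy=8,interpolation=2)[:560]
b=cv2.resize(cv2.imread("pics/scene0.png")[240:300,165:250],None,fx=9,fy=9,interpolation=2)
cv2.imwrite("pics/ct.png",a[:600,:800]);cv2.imwrite("pics/cs.png",b[:600,:800])
E
```

```text
top ((298.8402099609375, 226.48452758789062), (41.12152099609375, 21.525339126586914), 23.962491989135742) [[275.680419921875, 227.9690704345703], [284.42266845703125, 208.29896545410156], [322.0, 224.99998474121094], [313.25775146484375, 244.6700897216797]]
world ((461.673583984375, -158.80850219726562), (97.32347869873047, 51.24283981323242), 65.84668731689453) [[418.3838195800781, -192.72633361816406], [465.1405334472656, -213.69386291503906], [504.9633483886719, -124.89067077636719], [458.2066345214844, -103.92314147949219]]
scene ((295.6751708984375, 222.0955352783203), (16.92997932434082, 33.29562759399414), 73.61045837402344) [[277.3152770996094, 218.67196655273438], [309.2579650878906, 209.27706909179688], [314.0350646972656, 225.51910400390625], [282.0923767089844, 234.91400146484375]]
world ((459.9519958496094, -144.6500701904297), (83.61155700683594, 57.392032623291016), 63.44077682495117)
[ 465.44337447 -151.91910971    2.58216234]
```

View pics/ct.png

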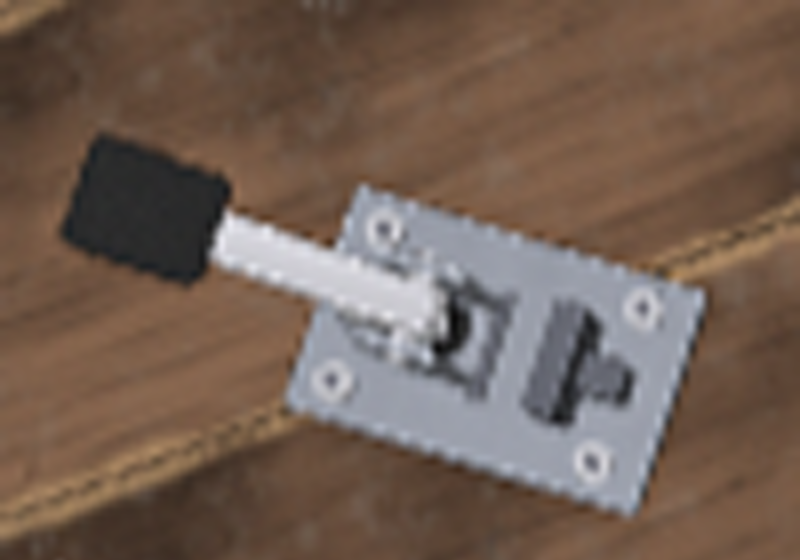

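View pics/cs.png

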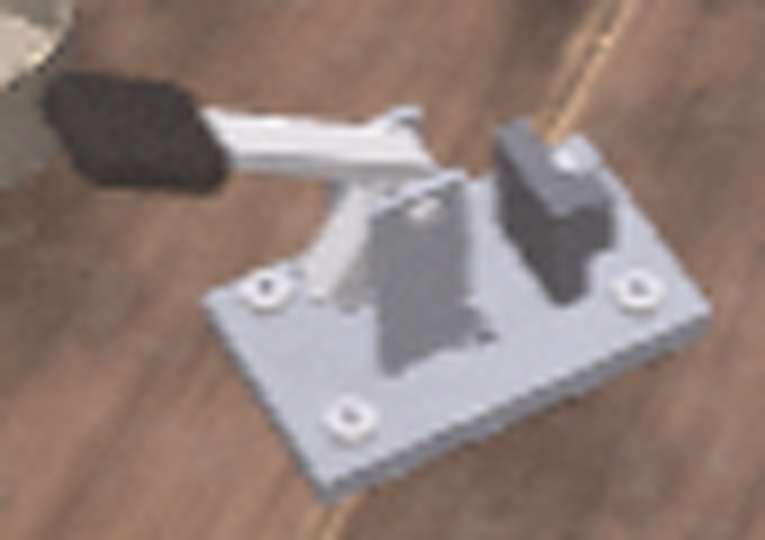

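```bash
cat > fit.py <<'E'
from h import *
F=np.array([[24,56],[-24,56],[24,-26],[-24,-26]],float)
tp=(np.array([[385,231],[332,380],[643,308],[592,462]])+.5)/8-.5+[125,170]
sp=(np.array([[265,287],[350,417],[570,155],[637,290]])+.5)/9-.5+[165,240]
T=np.array([ray("top",p,17) for p in tp])
print("top17",T.round(1).tolist()); print("proj to scene",proj("scene",T).round(1).tolist(),"\nseen",sp.round(1).tolist())
X=np.array([tri(s,t) for s,t in zip(sp,tp)]);print("tri",X.round(1).tolist())
for W in (T,np.array([ray("scene",p,17) for p in sp]),X):
    A=W[:,:2]; a=A-A.mean(0); f=F-F.mean(0)
    th=np.arctan2((f[:,0]*a[:,1]-f[:,1]*a[:,0]).sum(),(f*a).sum())
    R=np.array([[np.cos(th),-np.sin(th)],[np.sin(th),np.cos(th)]]); o=A.mean(0)-R@F.mean(0)
    print("fix origin",o,"yaw deg",np.degrees(th),"res",(A-(F@R.T+o)).round(1).tolist())
E
python3 fit.py; python3 - <<'E'
from h import *
for n,box in(("top",(270,200,318,250)),("scene",(272,205,318,238))):
    im=cv2.imread(f"pics/{n}0.png").astype(int);x0,y0,x1,y1=box
    m=np.zeros(im.shape[:2],np.uint8); m[y0:y1,x0:x1]=(((im.min(2)>150)&(im.max(2)-im.min(2)<40))[y0:y1,x0:x1])*255
    c=max(cv2.findContours(m,0,1)[0],key=cv2.contourArea)
    W=np.array([ray(n,p,12) for p in c[:,0]]);rr=cv2.minAreaRect(W[:,:2].astype(np.float32));print(n,cv2.minAreaRect(c),"world",rr)
    print(np.array([ray(n,p,12)[:2] for p in cv2.boxPoints(cv2.minAreaRect(c))]).round(1).tolist())
    # bore
    g=(im.max(2)<110).astype(np.uint8); cx,cy=map(int,cv2.minAreaRect(c)[0]); q=np.zeros_like(g);q[cy-7:cy+8,cx-8:cx+9]=g[cy-7:cy+8,cx-8:cx+9]
    M=cv2.moments(q,True);b=(M['m10']/M['m00'],M['m01']/M['m00']);print("bore",b,M['m00'],ray(n,b,8))
    globals()[n]=b
print(tri(scene,top))
E
```

```text
top17 [[529.1, 142.9, 17.0], [484.1, 157.3, 17.0], [505.6, 64.7, 17.0], [459.5, 79.1, 17.0]]
proj to scene [[194.8, 270.5], [203.8, 284.8], [225.9, 257.0], [235.8, 270.7]] 
seen [[194.0, 271.4], [203.4, 285.9], [227.9, 256.8], [235.3, 271.8]]
tri [[530.2, 144.0, 13.6], [484.6, 158.2, 13.4], [503.1, 63.1, 18.9], [460.2, 79.8, 13.1]]
fix origin [490.14496896  96.67516698] yaw deg -17.20744266614688 res [[-0.5, -0.2], [0.3, 0.1], [0.2, 0.0], [-0.0, 0.1]]
fix origin [488.22559947  98.08738367] yaw deg -18.25166440632451 res [[-0.1, 2.2], [-0.4, 1.3], [-0.4, -4.8], [0.9, 1.3]]
fix origin [489.84468278  97.01265453] yaw deg -18.267314365683 res [[0.0, 1.3], [0.0, 0.5], [-1.3, -1.7], [1.3, -0.1]]
top ((295.60003662109375, 225.30003356933594), (34.435447692871094, 20.57182502746582), 26.56505012512207) world ((464.7243957519531, -150.98748779296875), (80.87342071533203, 49.24699401855469), 63.211761474609375)
[[461.0, -103.7], [505.1, -126.1], [468.0, -198.6], [424.5, -175.9]]
bore (294.4, 225.06666666666666) 15.0 [ 465.46387223 -148.68763262    8.        ]
scene ((295.7077331542969, 222.24783325195312), (16.91509246826172, 33.45549011230469), 74.47589111328125) world ((460.0010070800781, -144.6039581298828), (84.16004943847656, 57.94917297363281), 64.2003173828125)
[[502.9, -122.4], [462.4, -206.3], [417.2, -165.7], [457.3, -85.4]]Traceback (most recent call last):
  File "<stdin>", line 10, in <module>
ZeroDivisionError: float division by zero
```

The crops show the four bolt heads, and the fit agrees between the two views within a few mm: fixture at (490, 97), yaw −17.3°. The plate measures 81 x 49 mm at (464.7, −151), with its long axis at 63°. I'll approach above it and watch how the wrist joints respond to tilt.

```bash
cat > g.py <<'E'
# python3 g.py x y z yawdeg tiltdeg : tool y at heading yawdeg; tilt about tool y (+: points to fixture +y)
import sys
from h import *
from scipy.spatial.transform import Rotation as Ro
def tgt(yaw,tilt):
    a=np.radians(yaw);y=np.array([np.cos(a),np.sin(a),0]);z=np.array([0,0,-1.]);x=np.cross(y,z)
    return Ro.from_matrix(np.c_[x,y,z])*Ro.from_euler('y',tilt,degrees=True)
s=ctrl.observe();R=Ro.from_quat(s["eef_rot"]);p=s["tcp_pos"]
if len(sys.argv)>1:
    v=list(map(float,sys.argv[1:])); T=tgt(v[3],v[4])
    print("shift",(R.inv().apply(np.array(v[:3])-p)/100).round(3),"turn",((R.inv()*T).as_rotvec(degrees=True)/60).round(3))
print("t",round(s["clock"],2),"p",p.round(1),"q",np.round(s["qpos"],2),"F",np.round(s["ft_force"],1),"w",round(s["width"],1),"ff",np.round(s["finger_force"],1))
M=R.as_matrix();print("ty head",np.degrees(np.arctan2(M[1,1],M[0,1])).round(1),"tz",M[:,2].round(3))
E
python3 g.py 473 -134 130 -26.8 -20; python3 g.py 279 -559 239 -26.8 -20
```

```text
shift [ 3.635 -2.933  1.089] turn [-0.108 -0.322 -0.605]
t 0.1 p [ 278.8 -558.9  238.5] q [ 1.04  0.41 -0.01  1.6   0.01  1.13 -0.08] F [0.6 0.2 0.4] w 85.1 ff 0.0
ty head -63.5 tz [-0.001  0.001 -1.   ]
shift [ 0.001  0.002 -0.005] turn [-0.108 -0.322 -0.605]
t 0.1 p [ 278.8 -558.9  238.5] q [ 1.04  0.41 -0.01  1.6   0.01  1.13 -0.08] F [0.6 0.2 0.4] w 85.1 ff 0.0
ty head -63.5 tz [-0.001  0.001 -1.   ]
```

arm_command:
  motion: "0.5 -0.4 0 0 0 0; 1 -0.8 0 0 0 0; 1 -0.8 0 0 0 0"
  grip: -1

```text
clock: 0.48
tcp_pos: [335.7, -438.4, 239.3]
eef_rot: [0.973, 0.233, 0.001, -0.001]
ft_force: [-0.7, -0.7, 0.7]
width: 85.2
finger_force: 0.0
```

arm_command:
  motion: "0.5 -0.4 0 0 0 0; 1 -0.8 0 0 0 0; 1 -0.8 0 0 0 0"

```text
clock: 0.85
tcp_pos: [388.6, -323.1, 239.4]
eef_rot: [0.973, 0.233, 0.0, -0.001]
ft_force: [-0.0, -0.8, 0.2]
width: 85.0
finger_force: 0.0
```

arm_command:
  motion: "0.5 -0.4 0 0 0 0; 1 -0.8 0 0 0 0; 1 -0.8 0 0 0 0"

```text
clock: 1.23
tcp_pos: [442.0, -207.5, 239.3]
eef_rot: [0.973, 0.232, 0.0, -0.0]
ft_force: [-0.8, -2.1, 0.5]
width: 85.2
finger_force: 0.0
```

```bash
python3 g.py 473 -134 110 -26.8 -20
```

```text
shift [ 0.607 -0.515  1.294] turn [-0.106 -0.323 -0.599]
t 1.23 p [ 442.  -207.5  239.3] q [ 0.54  0.19 -0.23  1.91  0.05  1.05 -0.81] F [-0.8 -2.1  0.5] w 85.2 ff 0.0
ty head -63.1 tz [ 0.001  0.001 -1.   ]
```

arm_command:
  motion: "0.3 -0.25 0.4 -0.03 -0.08 -0.15; 0.6 -0.5 0.8 -0.05 -0.16 -0.3; 0.6 -0.5 1 -0.08 -0.24 -0.45; 0.6 -0.5 1 -0.106 -0.323 -0.6; 0.6 -0.5 1 -0.106 -0.323 -0.6; 0.6 -0.5 1 -0.106 -0.323 -0.6"

```text
clock: 1.98
tcp_pos: [471.6, -140.6, 139.4]
eef_rot: [0.842, 0.511, -0.148, 0.091]
ft_force: [-0.2, -0.2, 0.0]
width: 85.7
finger_force: 0.0
```

```bash
python3 g.py 473 -134 60 -26.8 -20; python3 - <<'E'
from h import *
im=ctrl.read_camera("top")[:,:,::-1]; b=ctrl.read_camera("scene")[:,:,::-1]
o=np.hstack([cv2.resize(im[170:270,230:360],None,fx=3,fy=3,interpolation=2),cv2.resize(b[150:250,240:370],None,fx=3,fy=3,interpolation=2)])
cv2.imwrite("pics/ap.png",o)
E
```

```text
shift [ 0.333 -0.018  0.724] turn [-0.003  0.    -0.01 ]
t 1.98 p [ 471.6 -140.6  139.4] q [ 0.23  0.41 -0.31  1.94  0.49  1.06 -0.85] F [-0.2 -0.2  0. ] w 85.7 ff 0.0
ty head -27.4 tz [-0.157 -0.304 -0.94 ]
```

View pics/ap.png

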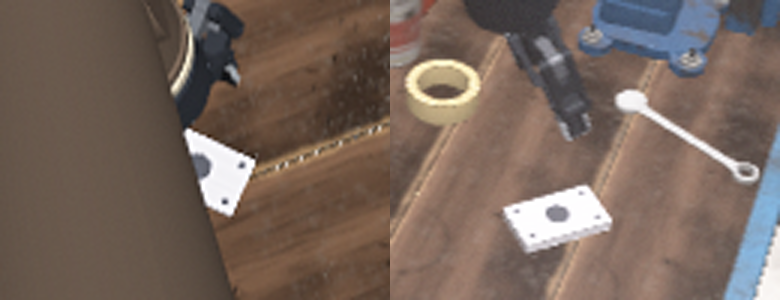

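Tilting right raises j5, so tilting left is limited by −1.03. I'll grasp with a larger tilt of −38°, so that placing needs only about +52°.

```bash
python3 g.py 473 -134 60 -26.8 -38
```

```text
shift [ 0.336 -0.019  0.727] turn [-0.004 -0.3   -0.009]
t 2.08 p [ 471.5 -140.7  139.8] q [ 0.23  0.41 -0.32  1.94  0.49  1.06 -0.85] F [-0.1 -0.8  0.8] w 85.5 ff 0.0
ty head -27.4 tz [-0.156 -0.304 -0.94 ]
```

arm_command:
  motion: "0.15 -0.01 0.35 0 -0.15 0; 0.336 -0.019 0.727 0 -0.3 -0.01; 0.336 -0.019 0.727 0 -0.3 -0.01; 0.336 -0.019 0.727 0 -0.3 -0.01"
  grip: -0.6

```text
clock: 2.58
tcp_pos: [473.2, -133.3, 60.3]
eef_rot: [0.805, 0.497, -0.278, 0.169]
ft_force: [-0.1, 0.2, 0.5]
width: 68.3
finger_force: 0.0
```

```bash
python3 g.py 473 -134 14 -26.8 -38;  python3 - <<'E'
from h import *
b=ctrl.read_camera("scene")[:,:,::-1]
cv2.imwrite("pics/ap2.png",cv2.resize(b[170:250,260:350],None,fx=6,fy=6,interpolation=2))
E
```

```text
shift [0.28  0.003 0.369] turn [-0.002 -0.     0.004]
t 2.58 p [ 473.2 -133.3   60.3] q [-0.01  0.66 -0.23  1.9   0.69  1.18 -1.16] F [-0.1  0.2  0.5] w 68.3 ff 0.0
ty head -26.7 tz [-0.28  -0.548 -0.788]
```

View pics/ap2.png

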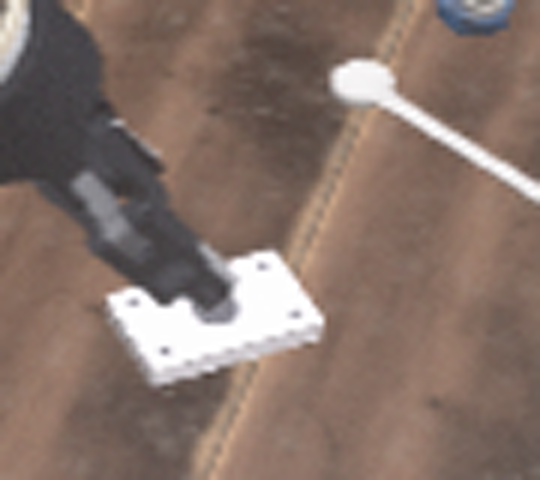

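The scene crop shows the open fingers straddling the plate from its +y (left) end, at about (200,280) in the crop. Next I descend and close.

arm_command:
  motion: "0.14 0 0.18 0 0 0; 0.22 0 0.3 0 0 0; 0.28 0 0.37 0 0 0; 0.28 0 0.37 0 0 0"

```text
clock: 3.12
tcp_pos: [472.5, -133.2, 13.6]
eef_rot: [0.804, 0.497, -0.278, 0.169]
ft_force: [0.5, 0.3, -0.2]
width: 68.1
finger_force: 0.0
```

arm_command:
  motion: "0 0 0 0 0 0; 0 0 0 0 0 0; 0 0 0 0 0 0; 0 0 0 0 0 0"
  grip: 0.1

```text
clock: 3.62
tcp_pos: [473.0, -132.6, 14.1]
eef_rot: [0.804, 0.498, -0.278, 0.17]
ft_force: [-0.3, 1.4, 7.2]
width: 45.8
finger_force: 60.5
```

```bash
python3 g.py 473 -134 10 -26.8 -38
```

```text
shift [0.016 0.006 0.04 ] turn [-0.001  0.001  0.005]
t 3.62 p [ 473.  -132.6   14.1] q [-0.02  0.74 -0.22  1.91  0.73  1.12 -1.22] F [-0.3  1.4  7.2] w 45.8 ff 60.5
ty head -26.6 tz [-0.279 -0.55  -0.787]
```

arm_command:
  motion: "-0.15 0 -0.2 0 0 0; -0.4 0 -0.5 0 0 0; -0.62 0 -0.79 0 0 0; -0.62 0 -0.79 0 0 0; -0.62 0 -0.79 0 0 0"
  grip: 0.4

```text
clock: 4.25
tcp_pos: [472.6, -133.1, 113.1]
eef_rot: [0.804, 0.498, -0.279, 0.169]
ft_force: [-0.5, -0.4, -1.0]
width: 45.8
finger_force: 61.5
```

```bash
python3 g.py 473 -30 200 -17.3 10;  python3 - <<'E'
from h import *
b=ctrl.read_camera("scene")[:,:,::-1]
cv2.imwrite("pics/ap3.png",cv2.resize(b[120:250,230:360],None,fx=4,fy=4,interpolation=2))
E
```

```text
shift [ 0.194 -0.463 -1.251] turn [-0.044  0.798 -0.153]
t 4.25 p [ 472.6 -133.1  113.1] q [ 0.    0.58 -0.25  1.89  0.66  1.26 -1.09] F [-0.5 -0.4 -1. ] w 45.8 ff 61.5
ty head -26.6 tz [-0.28  -0.549 -0.788]
```

View pics/ap3.png

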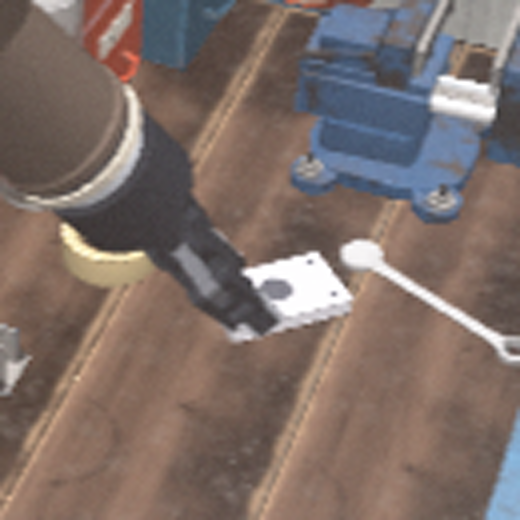

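The plate is held level near its left end, with the bore at (275,290) in the crop. Next I lift and swing it towards upright.

arm_command:
  motion: "0.05 -0.1 -0.25 0 0.15 -0.03; 0.1 -0.2 -0.5 -0.02 0.32 -0.06; 0.15 -0.3 -0.75 -0.03 0.48 -0.1; 0.19 -0.4 -1 -0.04 0.64 -0.12; 0.19 -0.46 -1 -0.044 0.798 -0.153; 0.19 -0.46 -1 -0.044 0.798 -0.153; 0.19 -0.46 -1 -0.044 0.798 -0.153"

```text
clock: 5.18
tcp_pos: [465.8, -44.4, 179.9]
eef_rot: [0.803, 0.59, 0.069, -0.052]
ft_force: [1.1, 0.7, -1.0]
width: 45.5
finger_force: 61.8
```

```bash
python3 g.py 488 91 170 -17.3 52
```

```text
shift [ 1.321 -0.193  0.331] turn [-0.001  0.702 -0.002]
t 5.17 p [465.8 -44.4 179.9] q [ 0.57  0.25 -0.52  2.03 -0.06  0.86 -0.2 ] F [ 1.1  0.7 -1. ] w 45.5 ff 61.8
ty head -17.4 tz [ 0.049  0.164 -0.985]
```

arm_command:
  motion: "0.2 -0.03 0 0 0.15 0; 0.4 -0.06 0 0 0.3 0; 0.6 -0.1 0 0 0.45 0; 0.8 -0.15 0 0 0.6 0; 1 -0.19 0 0 0.7 0; 1 -0.19 0 0 0.7 0; 1 -0.19 0 0 0.7 0"

```text
clock: 6.05
tcp_pos: [477.6, 56.2, 197.9]
eef_rot: [0.724, 0.534, 0.352, -0.26]
ft_force: [-0.7, 0.2, -1.3]
width: 45.3
finger_force: 61.9
```

```bash
python3 g.py 488 91 150 -17.3 52
```

```text
shift [-0.152 -0.003  0.581] turn [-0.002  0.003  0.001]
t 6.05 p [477.6  56.2 197.9] q [ 1.01  0.48 -0.8   2.14 -0.83  0.82  0.61] F [-0.7  0.2 -1.3] w 45.3 ff 61.9
ty head -17.2 tz [ 0.232  0.751 -0.618]
```

arm_command:
  motion: "-0.08 0 0.29 0 0 0; -0.152 0 0.581 0 0 0; -0.152 0 0.581 0 0 0; -0.152 0 0.581 0 0 0; -0.152 0 0.581 0 0 0"

```text
clock: 6.68
tcp_pos: [488.9, 89.4, 150.9]
eef_rot: [0.724, 0.533, 0.353, -0.258]
ft_force: [-0.0, 0.3, -1.0]
width: 45.5
finger_force: 61.9
```

```bash
python3 g.py 488 91 110 -17.3 52;  python3 - <<'E'
from h import *
b=ctrl.read_camera("scene")[:,:,::-1];a=ctrl.read_camera("top")[:,:,::-1]
cv2.imwrite("pics/s4.png",b);cv2.imwrite("pics/t4.png",a)
cv2.imwrite("pics/pl.png",np.hstack([cv2.resize(b[200:310,165:255],None,fx=4.4,fy=4.4,interpolation=2)[:480,:396],cv2.resize(a[160:270,130:220],None,fx=4.4,fy=4.4,interpolation=2)[:480,:396]]))
E
```

```text
shift [-0.314 -0.014  0.262] turn [0.002 0.002 0.001]
t 6.67 p [488.9  89.4 150.9] q [ 0.94  0.59 -0.82  2.18 -0.88  0.65  0.67] F [-0.   0.3 -1. ] w 45.5 ff 61.9
ty head -17.3 tz [ 0.236  0.751 -0.617]
```

View pics/pl.png

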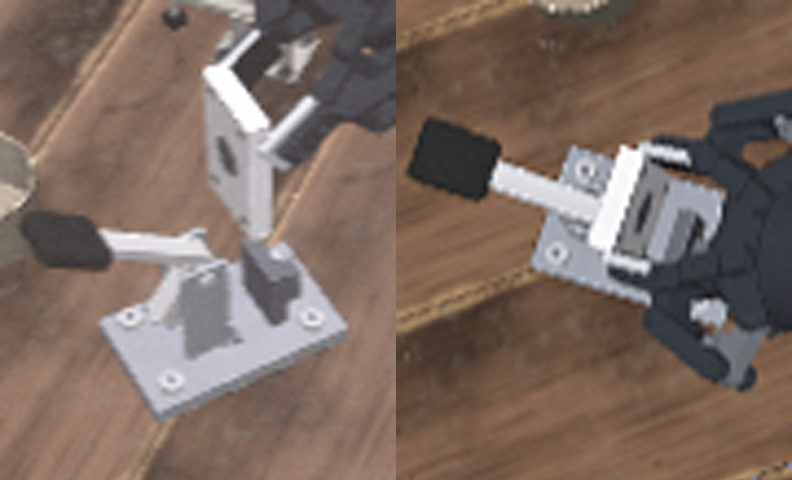

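```bash
cat > m.py <<'E'
from h import *
S=lambda u,v:((np.array([u,v])+.5)/4.4-.5+[165,200]); Tt=lambda u,v:((np.array([u-396,v])+.5)/4.4-.5+[130,160])
o=np.array([490.1,96.8]);th=np.radians(-17.3);R=np.array([[np.cos(th),-np.sin(th)],[np.sin(th),np.cos(th)]])
fx=lambda P:np.r_[R.T@(P[:2]-o),P[2]].round(1)
E
python3 - <<'E'
from m import *
for n,s,t in(("hx+",(205,72),(622,147)),("hx-",(247,131),(590,250)),("fx+",(222,67),(648,150)),("fx-",(270,128),(613,262))):
    P=tri(S(*s),Tt(*t)); print(n,P.round(1),"fix",fx(P))
# predicted plate (upright) at TCP: foot = TCP + (0,8.1,-59.7) in fixture axes
p=ctrl.observe()["tcp_pos"]; q=np.r_[R.T@(p[:2]-o),p[2]];print("tcp fix",q.round(1))
c=q+[0,8.1,-59.7]
for n,dx,dy,dz in(("hx+t",24,6,80),("hx-t",-24,6,80),("fx+t",24,-6,80),("fx-t",-24,-6,80),("hx+b",24,6,0),("hx-b",-24,6,0),("fx-b",-24,-6,0)):
    v=c+[dx,dy,dz];W=np.r_[R@v[:2]+o,v[2]]
    a=(proj("scene",W)[0]+.5-[165,200])*4.4; b=(proj("top",W)[0]+.5-[130,160])*4.4+[396,0];print(n,v.round(1),"scene px",a.round(),"top px",b.round())
E
```

```text
hx+ [515.8  95.2 166.7] fix [ 25.    6.1 166.7]
hx- [469.6 110.  168.1] fix [-23.5   6.5 168.1]
fx+ [515.3  83.9 162.3] fix [ 27.9  -4.8 162.3]
fx- [464.4  99.7 166. ] fix [-25.4  -4.9 166. ]
tcp fix [  0.9  -7.4 150.7]
hx+t [ 24.9   6.7 171. ] scene px [204.  66.] top px [620. 146.]
hx-t [-23.1   6.7 171. ] scene px [250. 128.] top px [586. 244.]
fx+t [ 24.9  -5.3 171. ] scene px [226.  58.] top px [644. 154.]
fx-t [-23.1  -5.3 171. ] scene px [273. 119.] top px [611. 252.]
hx+b [24.9  6.7 91. ] scene px [210. 180.] top px [649. 174.]
hx-b [-23.1   6.7  91. ] scene px [255. 241.] top px [618. 264.]
fx-b [-23.1  -5.3  91. ] scene px [276. 232.] top px [641. 271.]
```

Measured corners match the prediction within a few mm: the plate is upright at fixture x≈1, y≈0.7. I'll shift it 3 mm off the fence and lower it.

```bash
python3 g.py 488.5 92.6 100 -17.3 52; python3 g.py 488.5 92.6 78 -17.3 52
```

```text
shift [-0.381 -0.013  0.336] turn [0.002 0.002 0.001]
t 6.78 p [488.7  89.4 150.7] q [ 0.94  0.6  -0.82  2.18 -0.88  0.65  0.67] F [-0.7 -0.3 -0.9] w 45.3 ff 61.9
ty head -17.4 tz [ 0.236  0.751 -0.617]
shift [-0.554 -0.013  0.472] turn [0.002 0.002 0.001]
t 6.78 p [488.7  89.4 150.7] q [ 0.94  0.6  -0.82  2.18 -0.88  0.65  0.67] F [-0.7 -0.3 -0.9] w 45.3 ff 61.9
ty head -17.4 tz [ 0.236  0.751 -0.617]
```

arm_command:
  motion: "-0.02 -0.013 0.04 0 0 0; -0.2 -0.013 0.19 0 0 0; -0.381 -0.013 0.336 0 0 0; -0.48 -0.013 0.41 0 0 0; -0.554 -0.013 0.472 0 0 0; -0.554 -0.013 0.472 0 0 0"

```text
clock: 7.52
tcp_pos: [487.9, 93.6, 77.3]
eef_rot: [0.724, 0.533, 0.353, -0.26]
ft_force: [0.0, -0.1, -0.1]
width: 45.2
finger_force: 61.9
```

```bash
python3 g.py 488.5 92.6 70 -17.3 52
```

```text
shift [-0.062  0.008  0.039] turn [ 0.     0.    -0.001]
t 7.53 p [487.9  93.6  77.3] q [ 0.91  0.78 -0.81  2.2  -0.89  0.49  0.8 ] F [ 0.  -0.1 -0.1] w 45.2 ff 61.9
ty head -17.3 tz [ 0.234  0.752 -0.616]
```

arm_command:
  motion: "-0.02 0 0.015 0 0 0; -0.04 0 0.03 0 0 0; -0.04 0 0.03 0 0 0"

```text
clock: 7.9
tcp_pos: [488.1, 93.2, 72.6]
eef_rot: [0.724, 0.533, 0.353, -0.259]
ft_force: [0.3, 1.0, -1.0]
width: 45.6
finger_force: 61.9
```

arm_command:
  motion: "-0.012 0 0.009 0 0 0; -0.024 0 0.018 0 0 0; -0.024 0 0.018 0 0 0"

```text
clock: 8.28
tcp_pos: [488.8, 94.8, 72.0]
eef_rot: [0.723, 0.533, 0.355, -0.261]
ft_force: [-0.7, -3.0, 14.4]
width: 45.6
finger_force: 62.9
```

arm_command:
  motion: "0.008 0 -0.006 0 0 0; -0.017 0 -0.038 0 0 0; -0.017 0 -0.038 0 0 0; -0.017 0 -0.038 0 0 0"

```text
clock: 8.78
tcp_pos: [487.2, 90.5, 72.0]
eef_rot: [0.723, 0.533, 0.354, -0.26]
ft_force: [0.9, 2.6, 6.1]
width: 45.5
finger_force: 61.9
```

```bash
python3 g.py 488.5 92.6 70 -17.3 52; python3 - <<'E'
from m import *
b=ctrl.read_camera("scene")[:,:,::-1];a=ctrl.read_camera("top")[:,:,::-1]
cv2.imwrite("pics/pl2.png",np.hstack([cv2.resize(b[200:310,165:255],None,fx=4.4,fy=4.4,interpolation=2)[:480,:396],cv2.resize(a[160:270,130:220],None,fx=4.4,fy=4.4,interpolation=2)[:480,:396]]))
E
```

```text
shift [-0.001  0.006  0.031] turn [-0.    -0.002  0.001]
t 8.78 p [487.2  90.5  72. ] q [ 0.92  0.79 -0.8   2.19 -0.89  0.49  0.81] F [0.9 2.6 6.1] w 45.5 ff 61.9
ty head -17.2 tz [ 0.234  0.754 -0.614]
```

View pics/pl2.png

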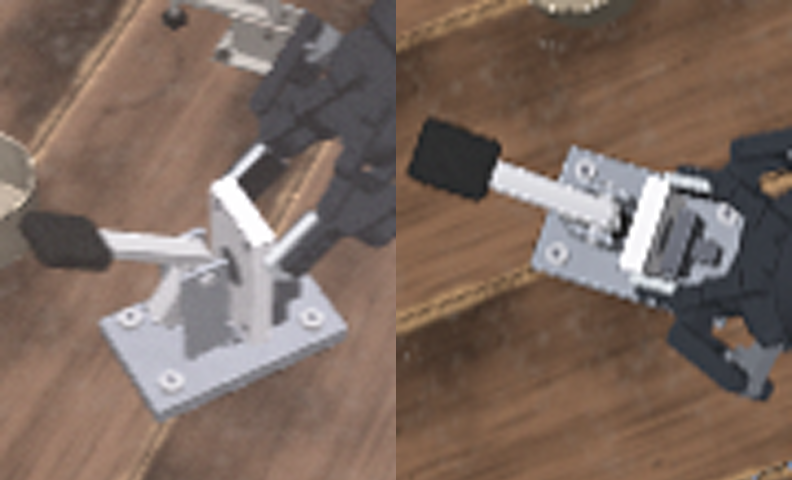

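The crops show the plate upright in the slot with its top edge at about (640,225) in the top view, in front of the fence and centred. I'll release it and back off along the tool axis.

arm_command:
  motion: "0 0 0 0 0 0; 0 0 0 0 0 0; 0 0 0 0 0 0; 0 0 0 0 0 0; 0 0 0 0 0 0"
  grip: -0.6

```text
clock: 9.5
tcp_pos: [486.7, 89.4, 70.5]
eef_rot: [0.724, 0.533, 0.353, -0.259]
ft_force: [-0.1, -0.9, -0.9]
width: 68.8
finger_force: 0.0
```

arm_command:
  motion: "0 0 -0.1 0 0 0; 0 0 -0.3 0 0 0; 0 0 -0.6 0 0 0; 0 0 -1 0 0 0; 0 0 -1 0 0 0; 0 0 -1 0 0 0"

```text
clock: 10.25
tcp_pos: [463.2, 14.3, 132.2]
eef_rot: [0.724, 0.533, 0.353, -0.259]
ft_force: [-0.2, 0.6, 0.4]
width: 68.4
finger_force: 0.0
```

```bash
python3 g.py 490 50 230 -17.3 0; python3 - <<'E'
from m import *
b=ctrl.read_camera("scene")[:,:,::-1];a=ctrl.read_camera("top")[:,:,::-1]
cv2.imwrite("pics/s6.png",b);cv2.imwrite("pics/t6.png",a)
o6=b[200:310,165:255];t6=a[160:270,130:220]
for n,i in(("s",o6),("t",t6)):
    m=((i.min(2)>200)*255).astype(np.uint8); c=max(cv2.findContours(m,0,2)[0],key=cv2.contourArea);print(n,cv2.contourArea(c),cv2.boxPoints(cv2.minAreaRect(c)).round(1).tolist())
import cv2
p=cv2.imread("pics/pl2.png")[:,396:]
E
```

```text
shift [ 1.029  0.151 -0.272] turn [ 0.001 -0.865  0.   ]
t 10.25 p [463.2  14.3 132.2] q [ 1.04  0.62 -0.73  2.16 -0.78  0.76  0.74] F [-0.2  0.6  0.4] w 68.4 ff 0.0
ty head -17.3 tz [ 0.235  0.751 -0.617]
s 75.5 [[47.099998474121094, 41.70000076293945], [51.400001525878906, 38.599998474121094], [61.5, 53.0], [57.099998474121094, 56.0]]
t 117.0 [[20.200000762939453, 44.900001525878906], [22.799999237060547, 36.400001525878906], [49.099998474121094, 44.29999923706055], [46.599998474121094, 52.79999923706055]]
```

```bash
python3 - <<'E'
from m import *
q=np.array([[47.1,41.7],[51.4,38.6],[61.5,53],[57.1,56]])+[165,200]
for p in q: print(fx(ray("scene",p,92)))
print("mean",fx(ray("scene",q.mean(0),92)))
a=cv2.imread("pics/t6.png");b=cv2.imread("pics/s6.png")
for n,P in(("top rest",(0,91,125)),):
    W=np.r_[R@np.array(P[:2])+o,P[2]];print(W.round(1),proj("top",W),proj("scene",W))
for n,i,(x0,y0,x1,y1) in(("top",a,(125,180,160,215)),("scene",b,(165,240,195,265))):
    m=np.zeros(i.shape[:2],np.uint8);m[y0:y1,x0:x1]=(i.max(2)<75)[y0:y1,x0:x1];c=max(cv2.findContours(m,0,2)[0],key=cv2.contourArea);r=cv2.minAreaRect(c);print(n,r)
    globals()[n]=r[0]
print(tri(scene,top),fx(tri(scene,top)))
E
python3 g.py 463 14 230 -17.3 0;
```

```text
[20.6  9.2 92. ]
[24.2 -3.5 92. ]
[-25.   -2.6  92. ]
[-27.9   9.8  92. ]
mean [-2.4  3.3 92. ]
[517.2 183.7 125. ] [[143.65099984 195.95043993]] [[181.23600597 251.38095334]]
top ((142.6999969482422, 195.89999389648438), (18.34120750427246, 14.546475410461426), 18.43494987487793)
scene ((179.5, 254.0), (12.0, 19.0), 90.0)
[518.58151093 187.63663916 118.84366029] [  0.2  95.2 118.8]
shift [ 0.765  0.004 -0.613] turn [-0.001 -0.867  0.001]
t 10.35 p [462.9  15.2 132. ] q [ 1.04  0.62 -0.73  2.16 -0.78  0.76  0.74] F [ 0.1 -0.4 -1.2] w 68.3 ff 0.0
ty head -17.2 tz [ 0.233  0.753 -0.616]
```

Plate is standing at fixture x −2, y +3, and the paddle is where the rest pose predicts. Next: rise, untilt, close the fingers, and go above the paddle.

arm_command:
  motion: "0.2 0 -0.2 0 -0.1 0; 0.4 0 -0.35 0 -0.27 0; 0.6 0 -0.5 0 -0.44 0; 0.765 0 -0.613 0 -0.6 0; 0.765 0 -0.613 0 -0.75 0; 0.765 0 -0.613 0 -0.867 0; 0.765 0 -0.613 0 -0.867 0"
  grip: 1

```text
clock: 11.22
tcp_pos: [462.8, 16.8, 229.7]
eef_rot: [0.803, 0.596, -0.0, -0.0]
ft_force: [-0.1, 0.0, 0.3]
width: -0.1
finger_force: 0.0
```

```bash
python3 g.py 517 183 220 -17.3 0;
```

```text
shift [1.748 0.036 0.097] turn [-0.001  0.     0.007]
t 11.22 p [462.8  16.8 229.7] q [ 0.36  0.19 -0.57  1.95  0.12  1.03 -0.55] F [-0.1  0.   0.3] w -0.1 ff 0.0
ty head -16.9 tz [-0.001  0.    -1.   ]
```

arm_command:
  motion: "0.5 0.01 0 0 0 0; 0.9 0.02 0 0 0 0; 0.9 0.02 0 0 0 0"

```text
clock: 11.6
tcp_pos: [491.3, 101.1, 229.1]
eef_rot: [0.804, 0.594, 0.0, -0.002]
ft_force: [0.2, 0.4, -0.4]
width: 0.3
finger_force: 0.0
```

arm_command:
  motion: "0.5 0.01 0 0 0 0; 0.88 0.02 0.1 0 0 0; 0.88 0.02 0.4 0 0 0; 0.88 0.02 0.6 0 0 0; 0.88 0.02 0.6 0 0 0; 0.88 0.02 0.6 0 0 0"

```text
clock: 12.35
tcp_pos: [520.0, 181.0, 170.4]
eef_rot: [0.806, 0.592, -0.0, 0.0]
ft_force: [-0.7, 0.5, 0.1]
width: -0.1
finger_force: 0.0
```

```bash
python3 g.py 517 184 140 -17.3 0;python3 g.py 521 197 112 -17.3 0;python3 g.py 523.4 203.8 88 -17.3 0;
```

```text
shift [ 0.02  -0.038  0.304] turn [ 0.     0.001 -0.001]
t 12.35 p [520.  181.  170.4] q [ 0.04  0.42 -0.6   1.83  0.28  0.98 -0.98] F [-0.7  0.5  0.1] w -0.1 ff 0.0
ty head -17.4 tz [-0.    -0.001 -1.   ]
shift [ 0.156 -0.038  0.584] turn [ 0.     0.001 -0.001]
t 12.35 p [520.  181.  170.4] q [ 0.04  0.42 -0.6   1.83  0.28  0.98 -0.98] F [-0.7  0.5  0.1] w -0.1 ff 0.0
ty head -17.4 tz [-0.    -0.001 -1.   ]
shift [ 0.229 -0.036  0.824] turn [ 0.     0.001 -0.001]
t 12.35 p [520.  181.  170.4] q [ 0.04  0.42 -0.6   1.83  0.28  0.98 -0.98] F [-0.7  0.5  0.1] w -0.1 ff 0.0
ty head -17.4 tz [-0.    -0.001 -1.   ]
```

arm_command:
  motion: "0.01 -0.02 0.15 0 0 0; 0.02 -0.038 0.25 0 0 0; 0.03 -0.038 0.31 0 0 0; 0.06 -0.038 0.38 0 0 0; 0.09 -0.038 0.45 0 0 0; 0.13 -0.038 0.52 0 0 0; 0.156 -0.038 0.584 0 0 0; 0.156 -0.038 0.584 0 0 0"

```text
clock: 13.35
tcp_pos: [520.8, 198.2, 111.2]
eef_rot: [0.805, 0.593, -0.0, 0.0]
ft_force: [0.8, 0.4, 3.0]
width: 0.2
finger_force: 1.2
```

```bash
python3 g.py 523.4 203.8 88 -17.3 0;
```

```text
shift [0.062 0.008 0.232] turn [0.    0.001 0.   ]
t 13.35 p [520.8 198.2 111.2] q [-0.02  0.51 -0.56  1.86  0.35  0.87 -1.06] F [0.8 0.4 3. ] w 0.2 ff 1.2
ty head -17.3 tz [-0.    -0.001 -1.   ]
```

Contact at 3 N, as expected. I'll continue down to level.

arm_command:
  motion: "0.015 0 0.04 0 0 0; 0.025 0 0.08 0 0 0; 0.035 0 0.12 0 0 0; 0.045 0 0.16 0 0 0; 0.055 0 0.2 0 0 0; 0.06 0 0.235 0 0 0; 0.06 0 0.235 0 0 0; 0.06 0 0.235 0 0 0"

```text
clock: 14.35
tcp_pos: [522.7, 204.1, 88.6]
eef_rot: [0.805, 0.593, 0.0, 0.001]
ft_force: [-2.3, 2.3, 8.0]
width: -0.5
finger_force: 4.1
```

```bash
python3 g.py 523.4 203.8 88 -17.3 0; python3 - <<'E'
from m import *
b=ctrl.read_camera("scene")[:,:,::-1];a=ctrl.read_camera("top")[:,:,::-1]
cv2.imwrite("pics/end.png",np.hstack([cv2.resize(b[200:310,165:255],None,fx=4.4,fy=4.4,interpolation=2)[:480,:396],cv2.resize(a[160:270,130:220],None,fx=4.4,fy=4.4,interpolation=2)[:480,:396]]))
def W(P): return np.r_[R@np.array(P[:2])+o,P[2]]
for P in((24,-6,92),(24,6,92),(-24,6,92),(-24,-6,92),(-24,6,12),(-16,132,80),(-16,92,80)):
    print(P,"scene px",((proj("scene",W(P))[0]+.5-[165,200])*4.4).round(),"top",((proj("top",W(P))[0]+.5-[130,160])*4.4+[396,0]).round())
E
```

```text
shift [-0.001  0.008  0.006] turn [0.001 0.    0.   ]
t 14.35 p [522.7 204.1  88.6] q [-0.05  0.54 -0.55  1.87  0.37  0.83 -1.09] F [-2.3  2.3  8. ] w -0.5 ff 4.1
ty head -17.3 tz [ 0.001 -0.001 -1.   ]
(24, -6, 92) scene px [233. 171.] top [672. 182.]
(24, 6, 92) scene px [212. 179.] top [649. 175.]
(-24, 6, 92) scene px [257. 241.] top [618. 266.]
(-24, -6, 92) scene px [278. 232.] top [641. 273.]
(-24, 6, 12) scene px [260. 343.] top [645. 282.]
(-16, 132, 80) scene px [ 17. 345.] top [396. 181.]
(-16, 92, 80) scene px [ 93. 313.] top [469. 204.]
```

View pics/end.png

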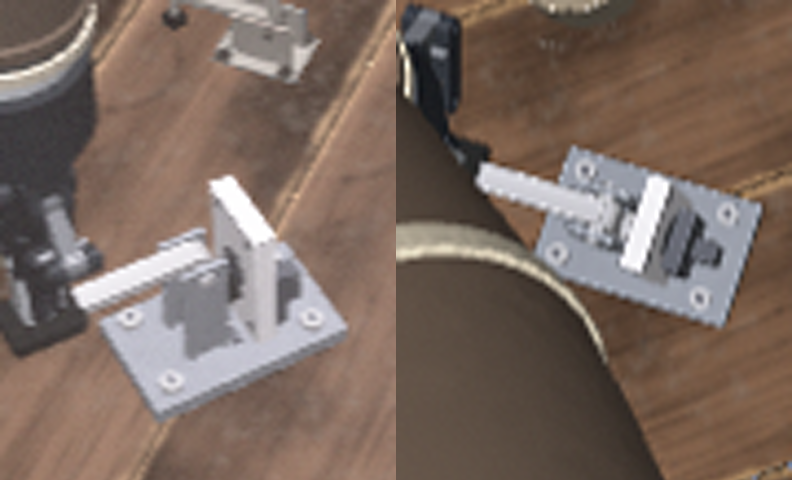

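The plate's top corners in both views match the pinned-position prediction within about 1 px, and the paddle matches level. I'll nudge down 1 mm, let it settle, and hand in.

arm_command:
  motion: "0 0 0.012 0 0 0; 0 0 0.012 0 0 0; 0 0 0.012 0 0 0; 0 0 0.012 0 0 0"

```text
clock: 14.95
tcp_pos: [522.7, 204.3, 87.7]
eef_rot: [0.805, 0.593, 0.0, 0.001]
ft_force: [-2.0, 1.6, 10.0]
width: 0.2
finger_force: 5.1
```

```bash
python3 g.py; python3 -c "
from rig import ctrl
print(ctrl.finish_job())"
```

```text
t 14.95 p [522.7 204.3  87.7] q [-0.05  0.54 -0.55  1.87  0.38  0.83 -1.09] F [-2.   1.6 10. ] w 0.2 ff 5.1
ty head -17.3 tz [ 0.001 -0.    -1.   ]
the job is handed in; nothing more can be done
None
```

I handed the job in at about 15 s of the 48 s: the plate stands centred in the slot and looks flat on the fence in both views, and the arm holds the handle about level with a 10 N push; no verdict was returned.

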